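# Hold the shorting plug home while the component tester zeroes

### The job

The component tester is to be zeroed: slide the clear guard hood fully open along its track, take the knurled shorting plug off the mat, set it upright on the test port and turn it until the keyways hidden in its bore drop over the port's pins, then press it fully home, down onto the flange, against the sprung contacts. The contacts push the plug up again if it is let go, so finish while still holding it pressed home. Leave the solder reel, the flux tin and the screwdriver where they are.

Things in the scene. Friction and masses are not known exactly. Their poses are not given: they have to be found in the camera images.
- tester: component tester, fixed to the bench: low grey desk-top case 200 (x) x 300 (y) x 72 mm high with a sloping black console along its front (-x) side and a flat deck behind it. Origin: centre of its underside, on the mat; z up, its x points away from the console, its y runs along the guard's track. It stands in a different place and yaw each time.
- guard (a joint): the guard hood's travel along its track in the tester's +y direction, m: 0 shut over the port, 0.15 fully open against its stop (it starts within 20 mm of shut). It slides with about 1.5 N of friction and stays where it is left.
- guard_grip (a point): centre of the black grip fin on top of the guard hood, 12 mm thick along the track (tester y), 40 mm across it (tester x), 20 mm tall: its top is 10 mm above this point, its foot 10 mm below, its faces upright. The clear hood under it is a box 90 (x) x 85 (y) x 41 mm high, centred under the fin; while shut it covers the port. Axes as the tester's.
- port (a point): test port on the tester's deck: point on its vertical axis, level with the flange face (4 mm above the deck; flange 52 mm in diameter) on which the plug's rim lies when fully home. Axes as the tester's. A round shell 30 mm in diameter rises 22 mm from here, its top 5 mm tapering to 24 mm.
- port_pins (a point): on the port's axis, level with the tops of its three equal radial pins, 10.5 mm above the flange face. The pins are 5 mm thick, 120 degrees apart and reach 19 mm from the axis; their directions are not given. With the keyways off the pins the plug's rim rests here. Axes as the tester's, not the pins'.
- contacts (a joint): how far the white sprung contact block (18 mm in diameter, standing 10 mm above the shell's top when free) in the middle of the port is pressed down, m: 0 free, 0.006 with the plug fully home. The spring pushes back with 3.5 N at first and about 8 N at home.
- plug_mid (a point): shorting plug: loose upright metal cap, 44 mm in diameter, 42 mm tall, 0.11 to 0.2 kg, knurled outside, closed top, open mouth down, standing on its rim on the mat to the right (-y) of the tester. Point on its axis half-way up, 21 mm above the rim; z up along the axis.
- plug_rim (a point): centre of the plug's open mouth, level with its rim. Bore 32.4 mm in diameter, 26 mm deep, with three equal keyways 9 mm wide, 120 degrees apart, in the bore wall from the rim up; their directions are not given. Within about 7 degrees of the pins they drop 4.5 mm onto the contact block, then 6 mm more when pressed. At most 120 degrees of turn, either way, finds the pins. No other lock.
- reel_mid (a point): bystander: reel of solder standing on its flange, 62 mm in diameter, 48 mm tall; this point is its centre.
- tin_mid (a point): bystander: closed flat metal flux tin with a smooth side, 56 mm in diameter, 24 mm tall; this point is its centre.
- screwdriver: bystander: screwdriver with black handle, 180 mm long, lying on the mat along its own x, handle to its -x; origin under its middle.
Things that resemble listed ones, but are neither listed nor needed, are in the scene too. Leave any green or yellow look-alike of the part that bears plug_mid alone.

How it is judged:
By the outcome, as a careful person would: the job done as asked, in the order asked, and still so for the second after the job is handed in, while the arm keeps its last pose, push and grip.
It also fails if it takes over 61 s, if anything falls off the work surface, if the arm or the gripper's body presses on something with over 40 N, if the wrist force passes 120 N, or if a joint passes its speed limit or range.

### The arm

A 6-joint arm with a two-finger parallel gripper is mounted at the origin on the work surface. World frame = base frame: x ahead of the robot, y to its left, z up, the work surface at z = 0. Lengths are in m, angles in rad, forces in N, time in s.
With the tool pointing down it reaches from about 0.25 to 0.775 m from the base axis. Payload 4 kg.
Tool frame: the origin (TCP) lies midway between the tips of the shut fingers; the grasp point (between the pads) lies robot.tcp_to_grasp behind it (robot.tcp_to_grasp is the distance from the TCP to the grasp point, in m); y points along the fingers, x is the direction in which the jaws open and shut, and the axes are right-handed (so a half turn about y gives the same grasp; the last joint's range is limited). The gripper opens to 94 mm and grips with 3 to 60 N. Pads are 16 mm wide; open, the fingers measure 119 mm over their backs; the gripper's body (75 mm by 177 mm) begins 78 mm behind the grasp point.
Start: joints at [1.054, 0.087, 1.371, -0, 1.684, -0.103], TCP at [0.221, 0.504, 0.206] pointing down, gripper open.
Joint ranges: [-3.1, 3.1], [-0.76, 2.03], [0.27, 2.55], [-1.08, 4.22], [0.17, 2.65], [-2.57, 2.57]. Speed limits (rad/s): [2.79, 2.79, 3.14, 3.14, 3.14, 3.14].

### API

Orientations are given as [roll, pitch, yaw] about the fixed x, y, z axes, in that order (R = Rz(yaw) Ry(pitch) Rx(roll)).
In Python, from bench import robot gives the robot as it stands.
- The arm moves only by the tool arm_command, never from a script. Its argument "series" is text: rows parted by semicolons, each of 7 numbers parted by spaces: the turn, a rotation vector about the tool's x, y, z in rad, then the shift along the tool's x, y, z in m, then the finger opening in m, from 0 to 0.094. A call has 1 to 12 rows; each row shifts and turns the pose as measured when the row begins, along the tool's axes as they then stand; what a row does not reach is not made up. A row lasts 1/10 s, in which the tool goes at most 50 mm and 8.59 degrees, less where a joint would pass 70% of its speed; a pose out of reach is approached as far as the arm can. A call with a gripper value outside its range is refused whole. The fingers move at their own pace and stop on an object; the grip force is fixed at half the most. Time passes only in rows, so rows that do not move let the fingers close. It gives the time, the measured TCP pose, the force and the opening at its end, in the units of the state.
- robot.get_obs(): the state, without advancing time (a new reading comes with each control period).
- robot.snapshot(name): name is "scene" or "top"; returns the picture (384x512x3 uint8, blue, green, red); there is no depth.
- robot.camera_params(name): a dict with "fx", "fy", "cx", "cy" (pixels), "extrinsics" (4x4, takes a point from camera to world coordinates). Camera axes: x right, y up, looking along -z (the intrinsics and any distortion apply to the point x, -y, -z); pixel columns grow to the right and rows downward; lengths in m; the calibration is good to about 2 mm. A picture is of the moment at which its call begins. camera_params takes no time and is no camera call.
- robot.close_job(): hands the job in, once; it reports no verdict.
Trained networks look in the newest picture that a camera, given by its name, has taken for a name from the list of things; names that differ only in an ending like _2 or _b are one class to them, and where a whole thing is asked for, a point or a joint stands for the part that bears it (a point fixed in the world has none). Each returns a list of dicts, best first, with "score" (0 to 1); they miss things now and then, are a little off and sometimes report something else, mostly with a low value. They report only what shows in the picture. A call takes as long as a camera call. They do not tell look-alikes from the thing itself.
- robot.spot_in(camera, target): "centre" ([x, y, z] in m, in the coordinates of the camera as it stood for that picture, good to about 4 mm: the middle of the surface that is visible of it).
The state is a dict: "time": time; "joint_positions": joint angles; "qvel": joint speeds; "joint_torque": joint torques, N m; "tool_pos": TCP position; "ee_rot": TCP orientation; "wrist_force": force on the tool from outside, world axes, zero at the start; "wrist_torque": the same for the moment, N m; "width": finger opening in m.
Only numpy, scipy, OpenCV 4.12 (cv2) and the standard library are available. Lean on these libraries where they do the work, as an engineer would, in place of code of your own. Each camera call takes 0.05 s, during which the arm holds its last target.

## Working session

There is one attempt and no reset: what is moved stays moved. The work goes in short steps, Python scripts to look and compute and a tool call to move; the robot and the scene stay as the last step left them, time stands still between calls to the robot, and variables do not carry over. Pictures are saved under pics/ and viewed, and the job is handed in when it is done.

Besides the shell and the picture viewer there is one more tool, called after "Request:" by a JSON object that holds its "name" and its "arguments", one argument or row to a line. arm_command: Moves the arm, as the interface text tells. Its arguments: {"type":"object","properties":{"series":{"type":"string"}},"required":["series"]}

```bash
ls; mkdir -p pics; cat > h.py <<'E'
import numpy as np, cv2
from bench import robot
from scipy.spatial.transform import Rotation as R
def snap(n,f=None,crop=None,scale=1):
    im=robot.snapshot(n)
    if f:
        o=im if crop is None else im[crop[1]:crop[3],crop[0]:crop[2]]
        if scale!=1:o=cv2.resize(o,None,fx=scale,fy=scale,interpolation=cv2.INTER_CUBIC)
        cv2.imwrite('pics/'+f,o)
    return im
def spot(c,t):
    p=robot.camera_params(c);E=np.array(p['extrinsics'])
    out=[]
    for d in robot.spot_in(c,t):
        w=E[:3,:3]@np.array(d['centre'])+E[:3,3]; out.append((round(d['score'],2),w.round(4),proj(c,w).round(0)))
    return out
def proj(c,w):
    p=robot.camera_params(c);E=np.array(p['extrinsics'])
    q=E[:3,:3].T@(np.asarray(w)-E[:3,3]); return np.array([p['cx']+p['fx']*q[0]/-q[2],p['cy']-p['fy']*q[1]/-q[2]])
def ray(c,u,v,z):
    p=robot.camera_params(c);E=np.array(p['extrinsics'])
    d=E[:3,:3]@np.array([(u-p['cx'])/p['fx'],-(v-p['cy'])/p['fy'],-1]);o=E[:3,3]
    return o+d*(z-o[2])/d[2]
E
python3 - <<'E'
from h import *
print(robot.get_obs())
for c in('scene','top'):
    p=robot.camera_params(c);print(p)
    snap(c,c+'1.png',scale=1.5)
for c in('scene','top'):
    for t in('tester','guard_grip','port','plug_mid','reel_mid','tin_mid'):
        print(c,t,spot(c,t))
print(robot.tcp_to_grasp)
E
```

```text
pics
{'time': 0.0, 'joint_positions': array([ 1.05389256e+00,  8.79363619e-02,  1.37222447e+00,  1.32639559e-05,
        1.68359191e+00, -1.03098154e-01]), 'qvel': array([-0.00107154,  0.00030557,  0.0002737 ,  0.00087631,  0.00137722,
        0.00091138]), 'joint_torque': array([-1.22905461e-03, -3.40188360e+01, -3.02423465e+01,  7.17048487e-02,
        3.30384099e-02, -1.55860071e-04]), 'tool_pos': array([0.22088449, 0.50310795, 0.20432947]), 'ee_rot': array([-1.57056091,  0.00214726,  1.15699244]), 'wrist_force': array([ 0.61315818, -0.09120053,  0.24928374]), 'wrist_torque': array([-0.02745071, -0.04777157, -0.00357781]), 'width': 0.09408730292316057}
{'fx': 377.7983380796451, 'fy': 377.7983380796451, 'cx': 250.56525157857715, 'cy': 194.6757517626595, 'extrinsics': array([[ 8.23154463e-01, -4.11284267e-01,  3.91486886e-01,
         9.81625544e-01],
       [ 5.67817313e-01,  5.95649673e-01, -5.68141678e-01,
        -6.32129713e-01],
       [ 4.78697192e-04,  6.89961389e-01,  7.23846014e-01,
         8.53422138e-01],
       [ 0.00000000e+00,  0.00000000e+00,  0.00000000e+00,
      
[... 1036 characters left out ...]
]), array([332., 129.]))]
scene tin_mid [(0.9, array([ 0.6922, -0.3583,  0.0285]), array([214., 320.]))]
top tester [(0.35, array([0.5457, 0.0615, 0.0743]), array([237., 197.]))]
top guard_grip [(0.7, array([ 0.5758, -0.0209,  0.1187]), array([265., 184.]))]
top port [(0.74, array([0.5438, 0.0627, 0.0773]), array([237., 197.]))]
top plug_mid [(0.68, array([ 0.5761, -0.3084,  0.0416]), array([356., 191.])), (0.47, array([ 0.5181, -0.1725,  0.0422]), array([313., 209.])), (0.46, array([ 0.5025, -0.2573,  0.0459]), array([340., 214.]))]
top reel_mid [(0.64, array([0.5908, 0.4414, 0.0517]), array([116., 181.]))]
top tin_mid [(0.78, array([ 0.686 , -0.3583,  0.0278]), array([369., 159.]))]
0.0188
```

View pics/scene1.png

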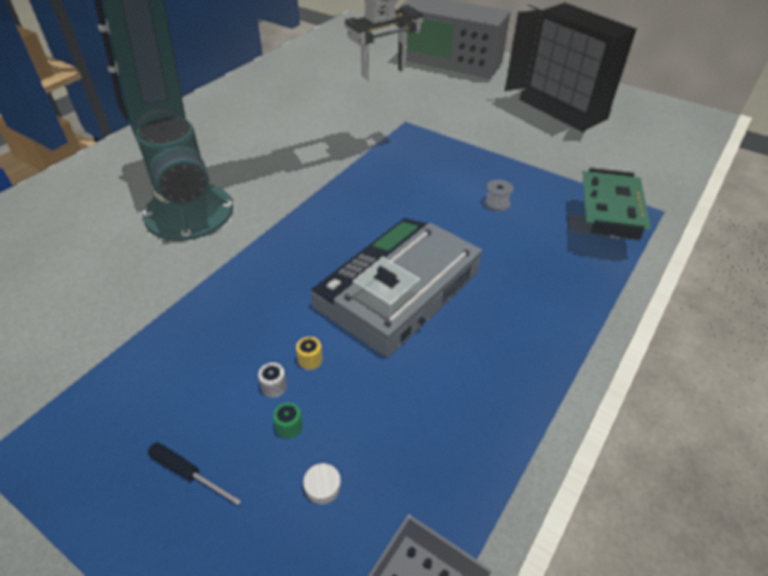

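View pics/top1.png

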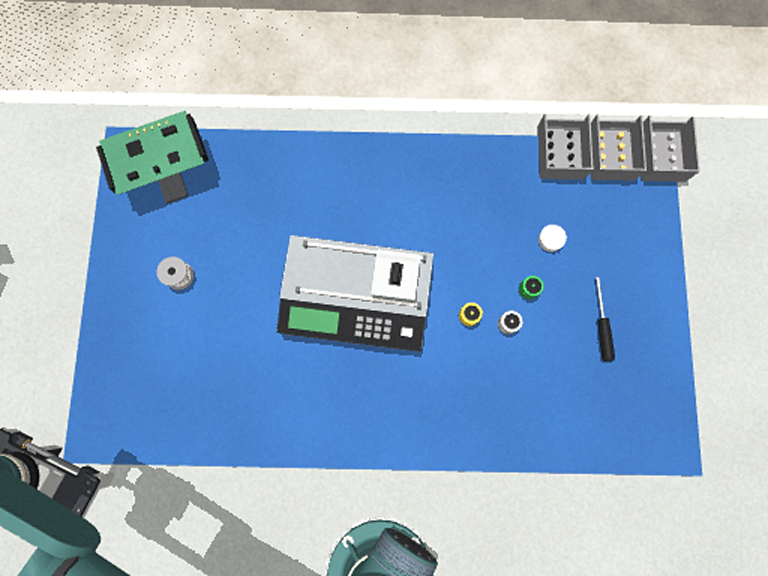

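Candidates for the plug: grey-metal cap, scene px (181,252) / top (341,214); yellow cap, scene (207,234) / top (313,209); green cap, scene (192,280) / top (355,191). The description says metal and not green or yellow, so I choose the grey one. I'll check it in a close crop.

```bash
python3 - <<'E'
from h import *
a=snap('scene'); cv2.imwrite('pics/c1.png',cv2.resize(a[130:300,150:340],None,fx=4,fy=3.5*4/3.5,interpolation=cv2.INTER_CUBIC)[:600])
a=snap('top'); cv2.imwrite('pics/c2.png',cv2.resize(a[145:245,175:375],None,fx=4,fy=4,interpolation=cv2.INTER_CUBIC))
E
```

```text
(no output)
```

View pics/c1.png

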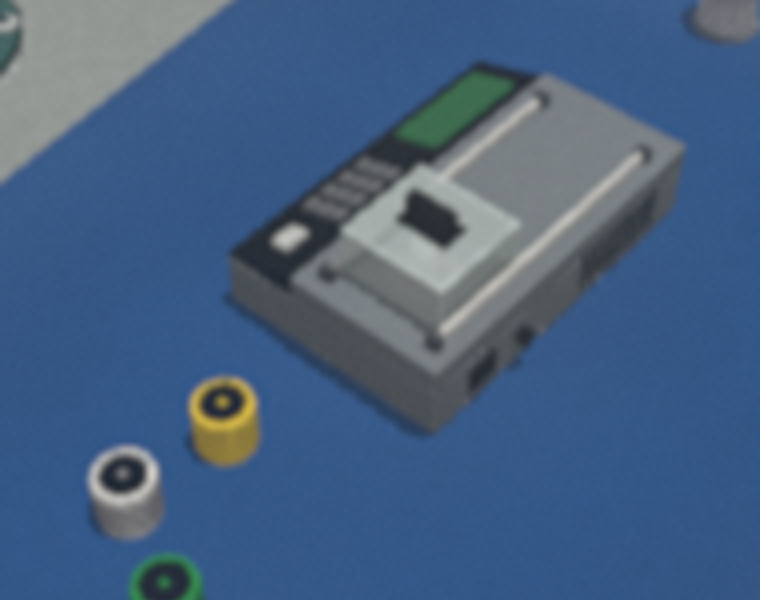

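View pics/c2.png

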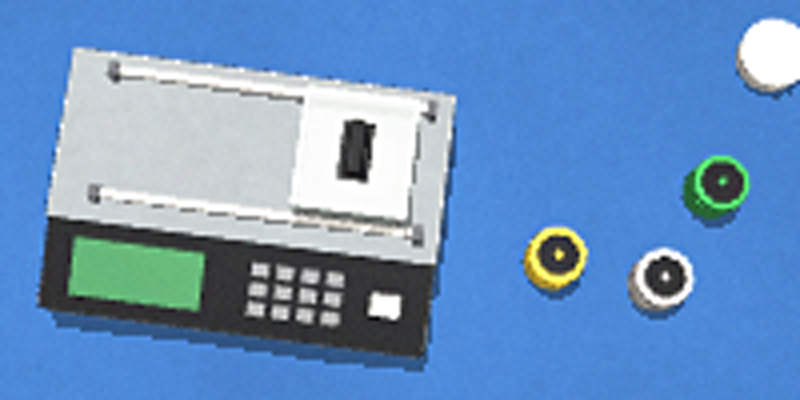

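```bash
python3 - <<'E'
from h import *
T=lambda u,v,z:ray('top',175+u/4-.5,145+v/4-.5,z).round(4)
S=lambda u,v,z:ray('scene',150+u/4-.5,130+v/4-.5,z).round(4)
print('LB',T(75,48,.072),S(686,148,.072))
print('RB',T(456,95,.072),S(435,375,.072))
print('plug top',T(665,276,.042),S(124,473,.042))
print('plug',T(665,275,.042))
g=.072+.004+.037  # guess fin
for z in (.113,.118,.123,.128,.133): print(z,T(358,150,z),S(433,213,z))
# rails posts ends
for p in ((115,70),(432,112),(95,193),(417,235)): print('rail',T(*p,.078))
E
```

```text
LB [0.6706 0.2022 0.072 ] [0.6693 0.2029 0.072 ]
RB [ 0.639  -0.0944  0.072 ] [ 0.6356 -0.0938  0.072 ]
plug top [ 0.5054 -0.2595  0.042 ] [ 0.5009 -0.2573  0.042 ]
plug [ 0.5061 -0.2595  0.042 ]
0.113 [ 0.5845 -0.0187  0.113 ] [ 0.5716 -0.0017  0.113 ]
0.118 [ 0.5833 -0.0186  0.118 ] [ 0.5743 -0.006   0.118 ]
0.123 [ 0.5822 -0.0186  0.123 ] [ 0.5771 -0.0102  0.123 ]
0.128 [ 0.5811 -0.0185  0.128 ] [ 0.5799 -0.0145  0.128 ]
0.133 [ 0.5799 -0.0184  0.133 ] [ 0.5826 -0.0188  0.133 ]
rail [0.6519 0.1693 0.078 ]
rail [ 0.6235 -0.0755  0.078 ]
rail [0.5549 0.1798 0.078 ]
rail [ 0.5276 -0.0649  0.078 ]
```

The crop shows the grey cap, bare metal with a white rim, at scene ≈(181,248) and top ≈(341,214). The yellow and green ones are clearly coloured. The guard fin is at top ≈(264,182), with its centre near (0.581,-0.019,0.125), and the tester's yaw is about -0.111. I'm moving to the -y side of the fin with the fingers shut.

Request:
{"name": "arm_command", "arguments": {
  "series": "0 0 0 -0.028 0 -0.041 0;0 0 0 -0.028 0 -0.041 0;0 0 0 -0.028 0 -0.041 0;0 0 0 -0.028 0 -0.041 0;0 0 0 -0.028 0 -0.041 0;0 0 0 -0.028 0 -0.041 0;0 0 0 -0.028 0 -0.041 0;0 0 0 -0.028 0 -0.041 0;0 0 0 -0.028 0 -0.041 0;0 0 0 -0.028 0 -0.041 0"
}}

```text
time: 1.8
tool_pos: [0.4871, 0.0822, 0.2059]
ee_rot: [-1.575, -0.006, 1.171]
wrist_force: [0.8, 1.2, 1.5]
width: 0.0176
```

```bash
cat >> h.py <<'E'
def plan(target,yaw):
    o=robot.get_obs();Rt=R.from_euler('xyz',o['ee_rot']);T=R.from_euler('xyz',[-np.pi/2,0,yaw])
    print('shift',Rt.inv().apply(np.array(target)-o['tool_pos']).round(4),'shift in target axes',T.inv().apply(np.array(target)-o['tool_pos']).round(4),'turn',(Rt.inv()*T).as_rotvec().round(4), 'j6',o['joint_positions'][5].round(2),'f',o['wrist_force'].round(1),'t',o['time'],'w',o['width'].round(4))
E
python3 -c "
from h import *
plan([.5766,-.058,.16],1.46)"
```

```text
Traceback (most recent call last):
  File "h.py", line 26, in plan
    print('shift',Rt.inv().apply(np.array(target)-o['tool_pos']).round(4),'shift in target axes',T.inv().apply(np.array(target)-o['tool_pos']).round(4),'turn',(Rt.inv()*T).as_rotvec().round(4), 'j6',o['joint_positions'][5].round(2),'f',o['wrist_force'].round(1),'t',o['time'],'w',o['width'].round(4))
                                                                                                                                                                                                                                                                                        ^^^^^^^^^^^^^^^^
AttributeError: 'float' object has no attribute 'round'
```

```bash
sed -i "s/o\['width'\].round(4)/round(o['width'],4)/" h.py
python3 -c "
from h import *
plan([.5766,-.058,.16],1.46)"
```

```text
shift [-0.0946  0.0458 -0.1368] shift in target axes [-0.1294  0.0459 -0.1045] turn [ 0.0045 -0.2886  0.0051] j6 -1.12 f [0.8 1.2 1.5] t 1.8 w 0.0176
```

Request:
{"name": "arm_command", "arguments": {
  "series": "0 0 0 -0.0237 0 -0.0342 0;0 0 0 -0.0237 0 -0.0342 0;0 0 0 -0.0237 0.01 -0.0342 0;0 0 0 -0.0237 0.012 -0.0342 0;0 -0.144 0 0 0.012 0 0;0 -0.144 0 0 0.012 0 0;0 0 0 0 0 0 0"
}}

```text
time: 2.5
tool_pos: [0.5824, -0.0732, 0.158]
ee_rot: [-1.579, -0.004, 1.457]
wrist_force: [-1.0, 0.1, -0.2]
width: 0.0003
```

```bash
python3 - <<'E'
from h import *
a=snap('scene'); cv2.imwrite('pics/d1.png',cv2.resize(a[130:280,170:340],None,fx=4,fy=4,interpolation=cv2.INTER_CUBIC))
plan([.5766,-.058,.122],1.46)
E
```

```text
shift [0.0141 0.0372 0.0084] shift in target axes [0.0143 0.0372 0.0079] turn [ 0.0098 -0.0046  0.0033] j6 -1.68 f [-0.2 -1.2  1. ] t 2.55 w 0.0003
```

View pics/d1.png

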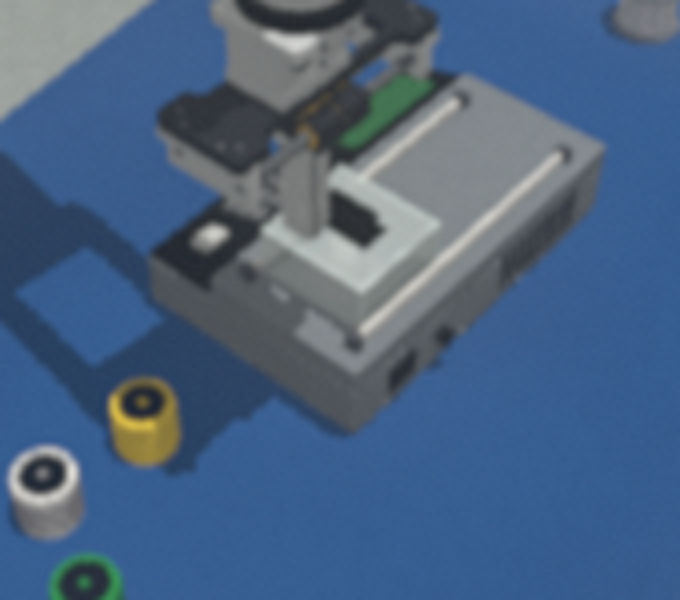

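The shut fingers hang on the console side of the fin, at crop ≈(310,235). I'm lowering, then pushing toward +y.

Request:
{"name": "arm_command", "arguments": {
  "series": "0.01 0 0 0 0.018 0.002 0;0 0 0 0.008 0.017 0.002 0;0 0 0 0 0 0 0;0 0 0 0.015 0 0 0;0 0 0 0.015 0 0 0;0 0 0 0.015 0 0 0"
}}

```text
time: 3.15
tool_pos: [0.5863, -0.0179, 0.1254]
ee_rot: [-1.574, -0.0, 1.446]
wrist_force: [-1.6, -2.7, -1.4]
width: 0.0003
```

Request:
{"name": "arm_command", "arguments": {
  "series": "0 -0.014 0 0.018 0 0 0;0 0 0 0.018 0 -0.001 0;0 0 0 0.018 0 -0.001 0;0 0 0 0.018 0 0 0;0 0 0 0.018 0 0 0;0 0 0 0.012 0 0 0"
}}

```text
time: 3.75
tool_pos: [0.5996, 0.0912, 0.1273]
ee_rot: [-1.575, 0.007, 1.462]
wrist_force: [0.5, -1.6, -1.5]
width: 0.0003
```

Request:
{"name": "arm_command", "arguments": {
  "series": "0 0 0 0.006 0.003 0 0;0 0 0 0.006 0.001 0 0;0 0 0 0.006 0 0 0;0 0 0 0.004 0 0 0"
}}

```text
time: 4.15
tool_pos: [0.6015, 0.1056, 0.1249]
ee_rot: [-1.577, 0.029, 1.459]
wrist_force: [-1.5, -8.0, 1.4]
width: 0.0006
```

Request:
{"name": "arm_command", "arguments": {
  "series": "0 0 0 0.005 0 0 0;0 0 0 0.005 0 0 0;0 0 0 0.004 0 0 0"
}}

```text
time: 4.45
tool_pos: [0.6013, 0.1052, 0.1252]
ee_rot: [-1.574, 0.056, 1.449]
wrist_force: [-2.3, -8.3, 0.8]
width: 0.0003
```

```bash
python3 - <<'E'
from h import *
print(robot.get_obs()['wrist_force'])
a=snap('scene'); cv2.imwrite('pics/e1.png',cv2.resize(a[130:280,200:350],None,fx=4,fy=4,interpolation=cv2.INTER_CUBIC))
E
```

```text
[-2.30269141 -8.33104194  0.8374245 ]
```

View pics/e1.png

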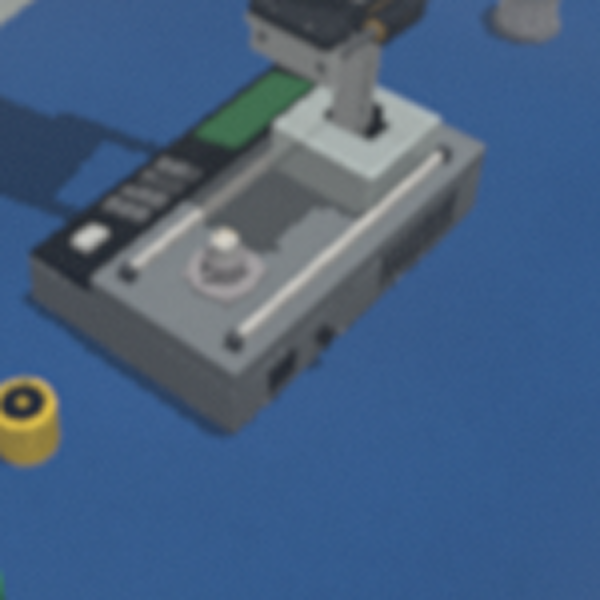

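The hood has reached its stop: repeated pushes gave no motion and about 8 N. The port shows at crop ≈(225,265). I'm backing off, rising, and heading for the grey plug with the gripper opening.

Request:
{"name": "arm_command", "arguments": {
  "series": "0 0 0 -0.008 0 0 0;0 0 -0.056 0 -0.03 0 0.02;0 0 0 0 -0.045 0 0.094;0 0 0 -0.045 -0.01 -0.005 0.094;0 0.145 0 -0.045 0 0 0.094;0 0.145 0 -0.045 0 0 0.094"
}}

```text
time: 5.1
tool_pos: [0.5837, -0.032, 0.2127]
ee_rot: [-1.573, -0.011, 1.159]
wrist_force: [0.5, -0.4, -0.0]
width: 0.0369
```

```bash
python3 - <<'E'
from h import *
plan([.505,-.2585,.13],.4)
E
```

```text
shift [-0.2399  0.0801 -0.0183] shift in target axes [-0.1607  0.0827 -0.178 ] turn [-0.0022  0.7595  0.011 ] j6 -1.32 f [ 0.5 -0.4 -0. ] t 5.1 w 0.0369
```

Request:
{"name": "arm_command", "arguments": {
  "series": "0 0 0 -0.048 0 -0.0037 0.094;0 0 0 -0.048 0 -0.0037 0.094;0 0 0 -0.048 0 -0.0037 0.094;0 0 0 -0.048 0.005 -0.0037 0.094;0 0 0 -0.048 0.01 -0.0037 0.094;0 0.148 0 0 0.01 0 0.094;0 0.148 0 0 0.01 0 0.094;0 0.148 0 0 0.01 0 0.094;0 0.148 0 0 0 0 0.094;0 0.148 0 0 0 0 0.094;0 0 0 0 0 0 0.094"
}}

```text
time: 6.2
tool_pos: [0.5018, -0.2731, 0.1661]
ee_rot: [-1.567, -0.029, 0.404]
wrist_force: [0.2, 0.2, 0.4]
width: 0.0937
```

```bash
python3 - <<'E'
from h import *
a=snap('top'); cv2.imwrite('pics/f1.png',cv2.resize(a[145:245,175:375],None,fx=4,fy=4,interpolation=cv2.INTER_CUBIC))
b=snap('scene'); cv2.imwrite('pics/f2.png',cv2.resize(b[160:310,140:290],None,fx=4,fy=4,interpolation=cv2.INTER_CUBIC))
for c in('top','scene'): print(c,spot(c,'port'),spot(c,'contacts'),spot(c,'plug_mid'))
plan([.505,-.2585,.026],.4)
E
```

```text
top [(0.64, array([0.5511, 0.062 , 0.0759]), array([237., 195.]))] [] [(0.73, array([ 0.5164, -0.1725,  0.0396]), array([313., 210.])), (0.57, array([ 0.502 , -0.2503,  0.045 ]), array([338., 214.])), (0.51, array([ 0.5714, -0.3058,  0.0398]), array([355., 193.]))]
scene [(0.83, array([0.5838, 0.0252, 0.0751]), array([266., 188.]))] [(0.32, array([ 0.5152, -0.2696,  0.0423]), array([181., 253.]))] [(0.87, array([ 0.5271, -0.1832,  0.0436]), array([206., 233.])), (0.72, array([ 0.5104, -0.2677,  0.0431]), array([181., 252.])), (0.63, array([ 0.584 , -0.3132,  0.0445]), array([191., 278.]))]
shift [0.0047 0.1407 0.0119] shift in target axes [0.0086 0.1404 0.0123] turn [-0.0027  0.005   0.0283] j6 -1.02 f [-0.3 -0.5 -0.4] t 6.6 w 0.0938
```

View pics/f1.png

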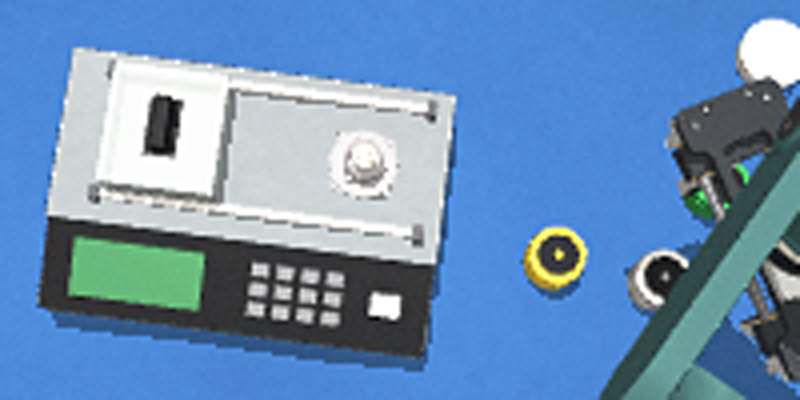

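View pics/f2.png

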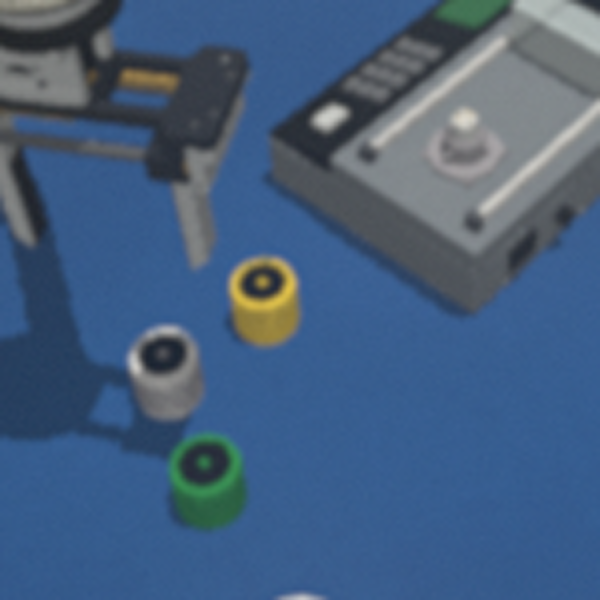

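```bash
python3 - <<'E'
from h import *
T=lambda u,v,z:ray('top',175+u/4-.5,145+v/4-.5,z).round(4)
S=lambda u,v,z:ray('scene',140+u/4-.5,160+v/4-.5,z).round(4)
print('port flange',T(364,163,.076),S(464,150,.076))
print('contact top',T(367,157,.108),S(463,118,.108))
print('fin',T(163,125,.133),)
def ov(im,c,x,y,z0,r,h,col):
    for z in (z0,z0+h):
        pts=np.array([proj(c,[x+r*np.cos(a),y+r*np.sin(a),z]) for a in np.linspace(0,2*np.pi,60)])
        yield pts,col
def draw(c,box,f,items):
    im=robot.snapshot(c);o=cv2.resize(im[box[1]:box[3],box[0]:box[2]],None,fx=5,fy=5,interpolation=cv2.INTER_CUBIC)
    for (x,y,z0,r,h,col) in items:
        for p,cc in ov(im,c,x,y,z0,r,h,col):
            q=((p+.5-np.array(box[:2]))*5*8).astype(int); cv2.polylines(o,[q.reshape(-1,1,2)],True,cc,1,cv2.LINE_AA,3)
    cv2.imwrite('pics/'+f,o)
it=[(.5045,-.2590,0,.022,.042,(0,0,255)),(.5860,-.0290,.076,.026,0,(0,0,255)),(.5860,-.0290,.098,.009,.010,(0,0,255))]
draw('scene',(160,170,290,280),'g1.png',it)
draw('top',(240,160,370,240),'g2.png',it)
E
```

```text
port flange [ 0.5828 -0.024   0.076 ] [ 0.5778 -0.0215  0.076 ]
contact top [ 0.5804 -0.0256  0.108 ] [ 0.5768 -0.0218  0.108 ]
fin [0.5957 0.1239 0.133 ]
```

View pics/g1.png

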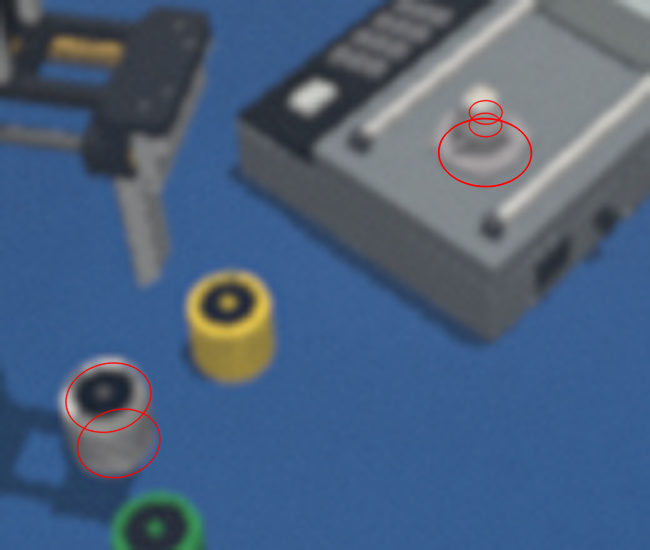

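View pics/g2.png

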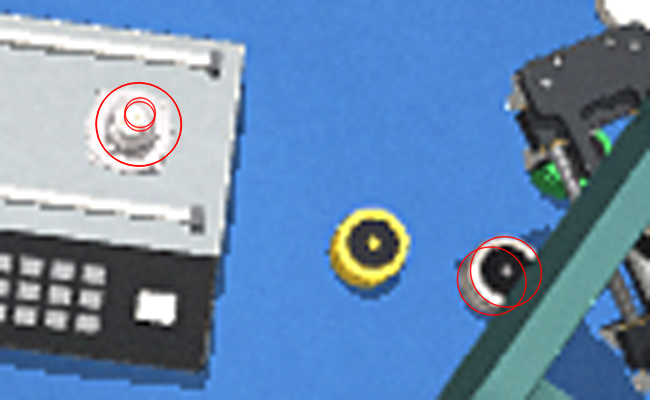

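Request:
{"name": "arm_command", "arguments": {
  "series": "0 0 0.028 0.004 0.04 0.012 0.094;0 0 0 0 0.04 0 0.094;0 0 0 0 0 0 0.094"
}}

```text
time: 7.0
tool_pos: [0.5034, -0.2608, 0.0872]
ee_rot: [-1.573, -0.003, 0.405]
wrist_force: [0.0, 0.2, 0.2]
width: 0.0939
```

```bash
python3 - <<'E'
from h import *
plan([.504,-.2585,.009],.4)
b=snap('scene'); cv2.imwrite('pics/h2.png',cv2.resize(b[190:310,140:290],None,fx=4,fy=4,interpolation=cv2.INTER_CUBIC))
E
```

```text
shift [0.0013 0.0782 0.0021] shift in target axes [0.0015 0.0782 0.0019] turn [0.0025 0.0051 0.0028] j6 -0.98 f [0.  0.2 0.2] t 7.0 w 0.0939
```

View pics/h2.png

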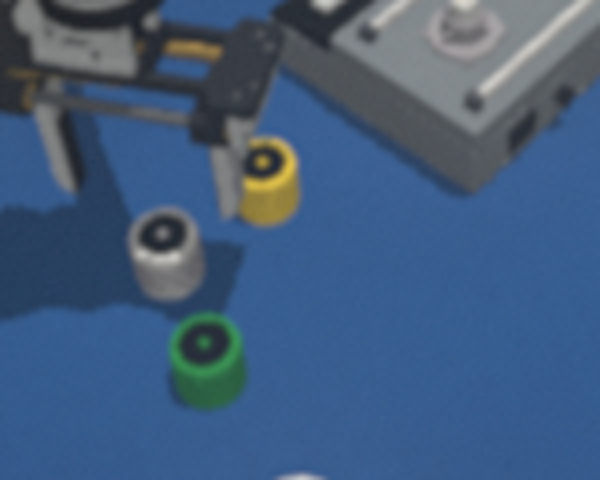

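Request:
{"name": "arm_command", "arguments": {
  "series": "0 0 0 0.001 0.04 0.002 0.094;0 0 0 0 0.03 0 0.094;0 0 0 0 0.008 0 0.094;0 0 0 0 0 0 0.03;0 0 0 0 0 0 0.03;0 0 0 0 0 0 0.03;0 0 0 0 0 0 0.03;0 0 0 0 0 0 0.03;0 0 0 0 0 0 0.03;0 0 0 0 0 0 0.03"
}}

```text
time: 8.05
tool_pos: [0.5168, -0.2682, 0.031]
ee_rot: [-1.604, -0.023, 0.405]
wrist_force: [-0.5, 0.4, -0.9]
width: 0.0417
```

```bash
python3 - <<'E'
from h import *
plan([.504,-.2585,.009],.4)
b=snap('scene'); cv2.imwrite('pics/i2.png',cv2.resize(b[190:310,130:280],None,fx=5,fy=5,interpolation=cv2.INTER_CUBIC))
b=snap('top'); cv2.imwrite('pics/i3.png',cv2.resize(b[170:240,290:400],None,fx=6,fy=6,interpolation=cv2.INTER_CUBIC))
E
```

```text
shift [-0.0084  0.0214  0.0146] shift in target axes [-0.008   0.022   0.0139] turn [0.033  0.0046 0.0231] j6 -0.98 f [-0.5  0.4 -0.9] t 8.05 w 0.0417
```

View pics/i2.png

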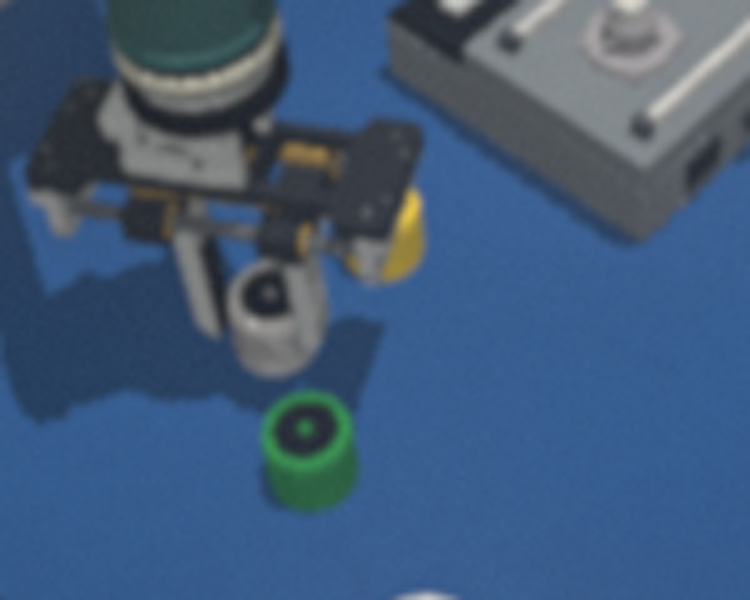

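View pics/i3.png

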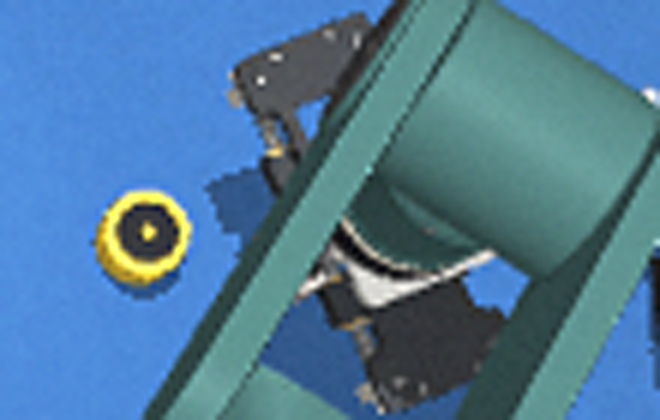

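The fingers pinched the plug off-axis: width is 41.7 mm and the tool has drifted up and back. I'm opening, rising and looking again.

Request:
{"name": "arm_command", "arguments": {
  "series": "0 0 0 0 0 0 0.08;0 0 0 0 0 0 0.08;0 0 0 0 0 0 0.08;0.033 0.005 0.023 0 -0.025 0 0.09;0 0 0 0 -0.02 0 0.094"
}}

```text
time: 8.65
tool_pos: [0.5131, -0.2652, 0.0722]
ee_rot: [-1.561, 0.005, 0.4]
wrist_force: [-0.1, 0.0, -0.1]
width: 0.0784
```

```bash
python3 - <<'E'
from h import *
plan([.504,-.2585,.009],.4); print(robot.get_obs()['tool_pos'],robot.get_obs()['ee_rot'])
b=snap('scene'); cv2.imwrite('pics/j2.png',cv2.resize(b[190:310,130:280],None,fx=5,fy=5,interpolation=cv2.INTER_CUBIC))
print(spot('scene','plug_mid'))
E
```

```text
shift [-0.0055  0.0633  0.0091] shift in target axes [-0.0058  0.0632  0.0097] turn [-0.01   -0.0004 -0.0055] j6 -0.98 f [-0.1  0.  -0.1] t 8.65 w 0.0784
[ 0.513123   -0.26516289  0.07222197] [-1.5607544   0.00549683  0.39962487]
[(0.77, array([ 0.5871, -0.3149,  0.0431]), array([191., 280.])), (0.73, array([ 0.5322, -0.1823,  0.0317]), array([208., 237.])), (0.54, array([ 0.5142, -0.2643,  0.045 ]), array([182., 251.])), (0.49, array([ 0.6914, -0.3606,  0.023 ]), array([214., 322.]))]
```

View pics/j2.png

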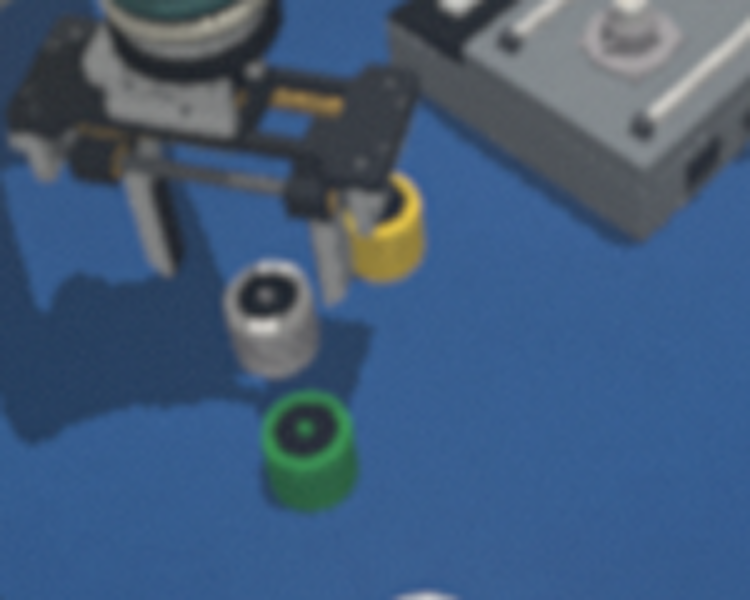

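```bash
python3 - <<'E'
from h import *
S=lambda u,v,z:ray('scene',130+u/5-.5,190+v/5-.5,z).round(4)
print(S(268,294,.042)); p=robot.get_obs()['tool_pos']
print((proj('scene',p)+.5-[130,190])*5)
ax=R.from_euler('xyz',robot.get_obs()['ee_rot']).as_matrix()
for s in(-1,1): print((proj('scene',p+s*ax[:,0]*.0455)+.5-[130,190])*5)
E
```

```text
[ 0.5076 -0.2548  0.042 ]
[255.20225045 277.67783945]
[169.92057241 262.75296314]
[341.61162667 292.80007065]
```

```bash
python3 - <<'E'
from h import *
plan([.5105,-.2553,.009],.4)
E
```

```text
shift [0.0006 0.0654 0.011 ] shift in target axes [0.0005 0.0653 0.0113] turn [-0.0052 -0.0002 -0.0022] j6 -0.98 f [0.5 0.4 1. ] t 8.75 w 0.0859
```

Request:
{"name": "arm_command", "arguments": {
  "series": "-0.005 0 0 0 0 0.011 0.094;0 0 0 0 0.03 0 0.094;0 0 0 0 0.025 0 0.094;0 0 0 0 0.01 0 0.094;0 0 0 0 0 0 0.094"
}}

```text
time: 9.25
tool_pos: [0.5075, -0.2516, 0.0044]
ee_rot: [-1.568, 0.003, 0.401]
wrist_force: [-0.4, 0.7, -0.0]
width: 0.0941
```

```bash
python3 - <<'E'
from h import *
plan([.5105,-.2553,.009],.4); print(robot.get_obs()['tool_pos'])
b=snap('scene'); cv2.imwrite('pics/k2.png',cv2.resize(b[190:310,130:280],None,fx=5,fy=5,interpolation=cv2.INTER_CUBIC))
E
```

```text
shift [ 0.0013 -0.0046 -0.0046] shift in target axes [ 0.0013 -0.0046 -0.0046] turn [-0.0027  0.0006 -0.0031] j6 -0.96 f [-0.4  0.7 -0. ] t 9.25 w 0.0941
[ 0.50750755 -0.25155186  0.00444217]
```

View pics/k2.png

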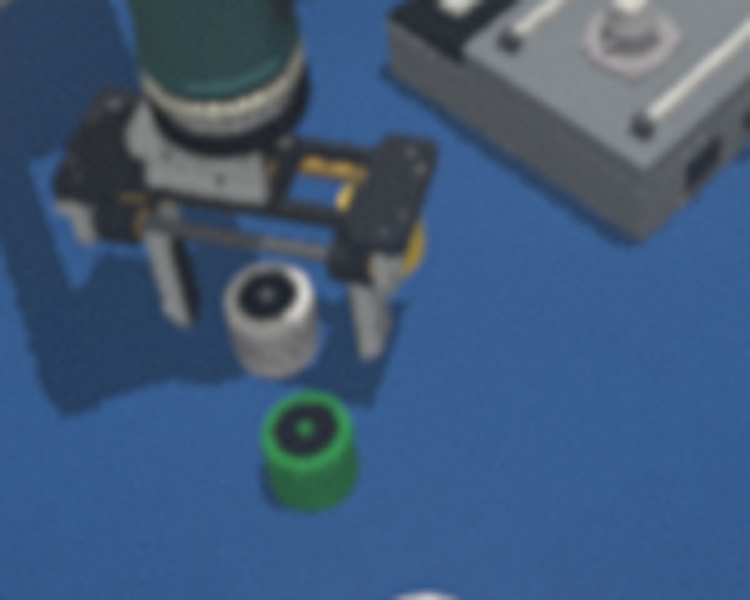

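Request:
{"name": "arm_command", "arguments": {
  "series": "0 0 0 0.001 -0.005 -0.005 0.094;0 0 0 0 0 0 0.094;0 0 0 0 0 0 0.06;0 0 0 0 0 0 0.052"
}}

```text
time: 9.7
tool_pos: [0.5133, -0.2576, 0.0144]
ee_rot: [-1.574, -0.001, 0.401]
wrist_force: [-1.3, 0.5, 1.0]
width: 0.0812
```

```bash
python3 - <<'E'
from h import *
plan([.5105,-.2553,.009],.4); print(robot.get_obs()['tool_pos'])
b=snap('scene'); cv2.imwrite('pics/l2.png',cv2.resize(b[190:310,130:280],None,fx=5,fy=5,interpolation=cv2.INTER_CUBIC))
E
```

```text
shift [-0.0016  0.0054  0.0033] shift in target axes [-0.0016  0.0054  0.0032] turn [0.0034 0.0006 0.0012] j6 -0.96 f [-1.3  0.5  1. ] t 9.7 w 0.0812
[ 0.51326873 -0.25763772  0.01439616]
```

View pics/l2.png

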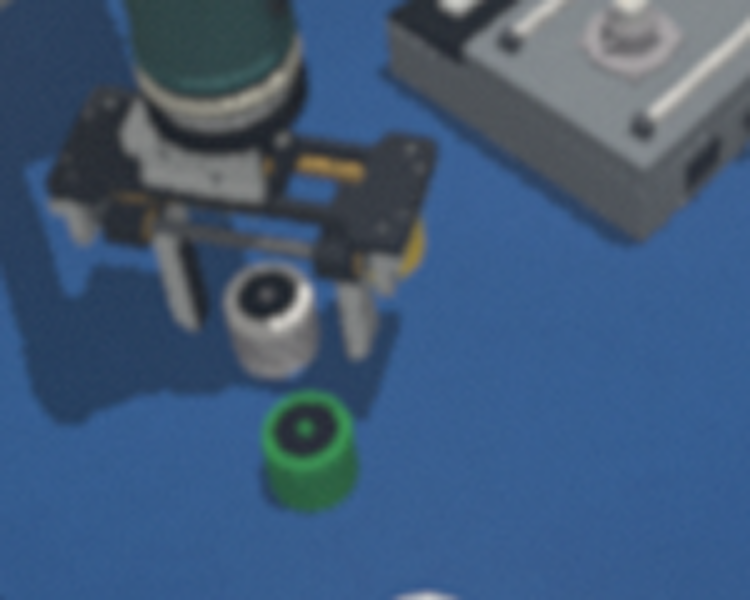

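Request:
{"name": "arm_command", "arguments": {
  "series": "0 0 0 -0.001 0.003 0.002 0.08;0 0 0 0 0 0 0.08"
}}

```text
time: 9.95
tool_pos: [0.5118, -0.2563, 0.0118]
ee_rot: [-1.575, -0.002, 0.4]
wrist_force: [0.2, 0.1, 0.2]
width: 0.0799
```

```bash
python3 - <<'E'
from h import *
plan([.5105,-.2553,.009],.4); print(robot.get_obs()['tool_pos'],robot.get_obs()['qvel'])
E
```

```text
shift [-0.0008  0.0028  0.0014] shift in target axes [-0.0008  0.0028  0.0014] turn [0.0043 0.0004 0.0019] j6 -0.96 f [0.2 0.1 0.2] t 9.95 w 0.0799
[ 0.51175887 -0.25631251  0.01180581] [-0.00198894 -0.00365343 -0.0146549  -0.00081256 -0.00189815 -0.00067712]
```

Request:
{"name": "arm_command", "arguments": {
  "series": "0 0 0 -0.001 0.002 0.0015 0.06;0 0 0 0 0 0 0.05;0 0 0 0 0 0 0.03;0 0 0 0 0 0 0.03;0 0 0 0 0 0 0.03"
}}

```text
time: 10.45
tool_pos: [0.5096, -0.2549, 0.0091]
ee_rot: [-1.574, -0.001, 0.4]
wrist_force: [0.3, -0.2, 1.0]
width: 0.0442
```

```bash
python3 - <<'E'
from h import *
plan([.5105,-.2553,.009],.4); print(robot.get_obs()['tool_pos'],robot.get_obs()['ee_rot'])
b=snap('scene'); cv2.imwrite('pics/m2.png',cv2.resize(b[190:310,130:280],None,fx=5,fy=5,interpolation=cv2.INTER_CUBIC))
E
```

```text
shift [ 0.0007  0.0002 -0.0007] shift in target axes [ 0.0007  0.0001 -0.0007] turn [0.0035 0.0004 0.0013] j6 -0.96 f [ 0.3 -0.2  1. ] t 10.45 w 0.0442
[ 0.50963943 -0.25493746  0.00914818] [-1.57426053e+00 -1.32257923e-03  4.00434222e-01]
```

View pics/m2.png

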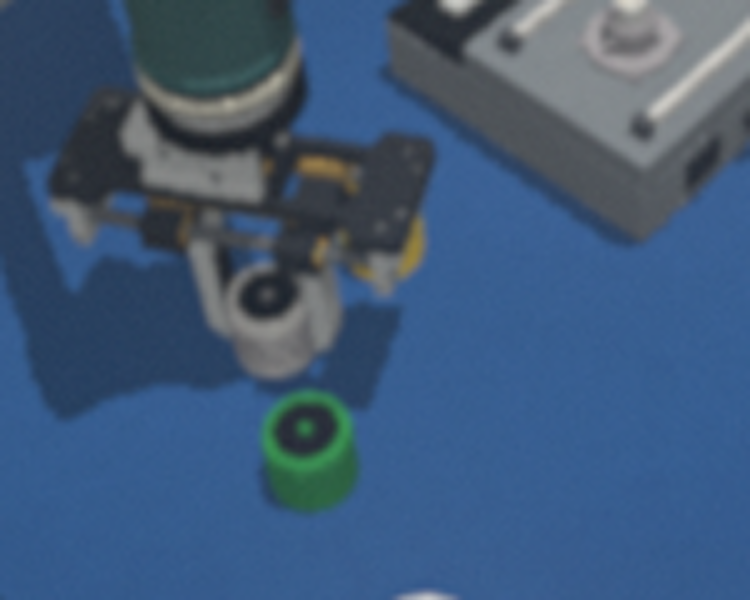

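Request:
{"name": "arm_command", "arguments": {
  "series": "0 0 0 0 0 0 0.065;0 0 0 0 0 0 0.065;0 0.14 0 0 0 0 0.065;0 0.14 0 0 0 0 0.065;0 0.14 0 0 0 0 0.065;0 0.14 0 0 0 0 0.065;0 0.14 0 0 0 0 0.065"
}}

```text
time: 11.2
tool_pos: [0.51, -0.2551, 0.0093]
ee_rot: [-1.573, -0.004, -0.327]
wrist_force: [-0.1, 0.1, -0.2]
width: 0.065
```

```bash
python3 - <<'E'
from h import *
plan([.5096,-.2549,.009],-1.17); print(robot.get_obs()['tool_pos'],robot.get_obs()['ee_rot'])
E
```

```text
shift [-0.0004  0.0003  0.0001] shift in target axes [-0.0003  0.0003 -0.0003] turn [0.     0.8431 0.0044] j6 -0.24 f [-0.1  0.1 -0.2] t 11.2 w 0.065
[ 0.50997345 -0.25509238  0.00934636] [-1.57255966 -0.00388624 -0.32688565]
```

Rotation in place stays true. I'm finishing the turn and regripping.

Request:
{"name": "arm_command", "arguments": {
  "series": "0 0.145 0 0 0 0 0.065;0 0.145 0 0 0 0 0.065;0 0.145 0 0 0 0 0.065;0 0.145 0 0 0 0 0.065;0 0.145 0 0 0 0 0.065;0 0.1 0 0 0 0 0.065;0 0 0.004 0 0 0 0.03;0 0 0 0 0 0 0.03;0 0 0 0 0 0 0.03;0 0 0 0 0 0 0.03"
}}

```text
time: 12.2
tool_pos: [0.5106, -0.2555, 0.0098]
ee_rot: [-1.568, -0.001, -1.177]
wrist_force: [0.5, 0.4, -0.1]
width: 0.0435
```

```bash
python3 - <<'E'
from h import *
plan([.5096,-.2549,.009],-1.17); print(robot.get_obs()['tool_pos'],robot.get_obs()['ee_rot'])
E
```

```text
shift [-0.001   0.0008 -0.0007] shift in target axes [-0.001   0.0008 -0.0007] turn [-0.0026 -0.0074  0.0007] j6 0.61 f [ 0.5  0.4 -0.1] t 12.2 w 0.0435
[ 0.51058951 -0.25553315  0.00976208] [-1.56822900e+00 -7.05699706e-04 -1.17739248e+00]
```

Request:
{"name": "arm_command", "arguments": {
  "series": "0 0 0 0 -0.02 0 0.03;0 0 0 0 -0.04 0 0.03;0 0 0 0 -0.045 0 0.03;0 0 0 0 -0.03 0 0.03;0 0 0 0 -0.005 0 0.03"
}}

```text
time: 12.7
tool_pos: [0.5068, -0.2533, 0.1479]
ee_rot: [-1.576, 0.011, -1.173]
wrist_force: [-0.2, 0.7, -1.1]
width: 0.0433
```

```bash
python3 - <<'E'
from h import *
plan([.579,-.022,.165],-1.177); print(robot.get_obs()['tool_pos'],robot.get_obs()['ee_rot'])
b=snap('scene'); cv2.imwrite('pics/n2.png',cv2.resize(b[170:290,130:280],None,fx=5,fy=5,interpolation=cv2.INTER_CUBIC))
E
```

```text
shift [-0.1855 -0.0158  0.156 ] shift in target axes [-0.1859 -0.0171  0.1554] turn [ 0.0054  0.0037 -0.0114] j6 0.61 f [-0.2  0.7 -1.1] t 12.7 w 0.0433
[ 0.50682127 -0.25325282  0.14794904] [-1.57621379  0.01138177 -1.17335874]
```

View pics/n2.png

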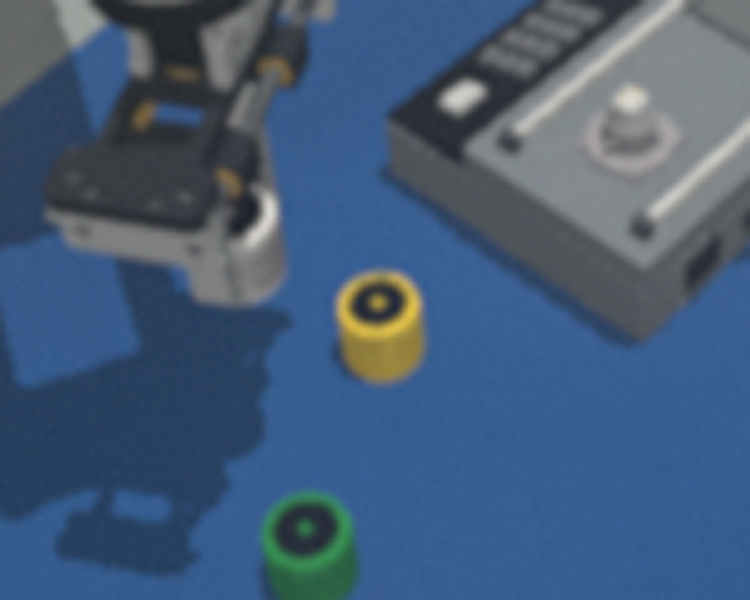

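The grey plug is lifted in the jaws at crop ≈(240,245), and the yellow one is untouched. I'm carrying it over the port.

Request:
{"name": "arm_command", "arguments": {
  "series": "0 0 -0.011 -0.034 -0.006 0.0285 0.03;0 0 0 -0.034 -0.006 0.0285 0.03;0 0 0 -0.034 -0.004 0.0285 0.03;0 0 0 -0.034 0 0.0285 0.03;0 0 0 -0.025 0 0.021 0.03;0 0 0 -0.01 0 0.009 0.03;0 0 0 0 0 0 0.03;0 0 0 0 0 0 0.03"
}}

```text
time: 13.55
tool_pos: [0.567, -0.0333, 0.1421]
ee_rot: [-1.602, 0.018, -1.176]
wrist_force: [0.2, 0.1, -1.0]
width: 0.0432
```

```bash
python3 - <<'E'
from h import *
plan([.579,-.022,.165],-1.177); print(robot.get_obs()['tool_pos'],robot.get_obs()['ee_rot'])
E
```

```text
shift [-0.0062 -0.0233  0.0147] shift in target axes [-0.0058 -0.0229  0.0154] turn [ 0.0316  0.0009 -0.0178] j6 1.02 f [ 0.2  0.1 -1. ] t 13.55 w 0.0432
[ 0.56700763 -0.03327048  0.14211317] [-1.60236365  0.01776584 -1.17633272]
```

Request:
{"name": "arm_command", "arguments": {
  "series": "0.031 0 -0.018 -0.003 -0.003 0.008 0.03;0 0 0 -0.002 -0.002 0.005 0.03;0 0 0 0 0 0 0.03;0 0 0 0 0 0 0.03"
}}

```text
time: 13.95
tool_pos: [0.5754, -0.0296, 0.1444]
ee_rot: [-1.577, -0.0, -1.183]
wrist_force: [0.2, -1.0, -2.1]
width: 0.0432
```

```bash
cat >> h.py <<'E'
def draw(c,box,f,items,s=5):
    im=robot.snapshot(c);o=cv2.resize(im[box[1]:box[3],box[0]:box[2]],None,fx=s,fy=s,interpolation=cv2.INTER_CUBIC)
    for (x,y,z,r,col) in items:
        p=np.array([proj(c,[x+r*np.cos(a),y+r*np.sin(a),z]) for a in np.linspace(0,2*np.pi,60)])
        q=((p+.5-np.array(box[:2]))*s*8).astype(int); cv2.polylines(o,[q.reshape(-1,1,2)],True,col,1,cv2.LINE_AA,3)
    cv2.imwrite('pics/'+f,o)
E
python3 - <<'E'
from h import *
plan([.579,-.022,.145],-1.177); o=robot.get_obs();print(o['tool_pos'],o['ee_rot'])
x,y,z=o['tool_pos']
it=[(x,y,z-.0098,.022,(0,0,255)),(x,y,z+.0322,.022,(0,0,255)),(.579,-.022,.076,.026,(0,255,0))]
draw('scene',(190,120,320,240),'o1.png',it)
draw('top',(230,140,330,230),'o2.png',it,6)
E
```

```text
shift [-0.0057 -0.0007  0.0062] shift in target axes [-0.0056 -0.0006  0.0062] turn [ 0.0063 -0.0063  0.0004] j6 1.04 f [ 0.2 -1.  -2.1] t 13.95 w 0.0432
[ 0.57544399 -0.02958749  0.14437561] [-1.57706477e+00 -3.75579160e-04 -1.18333080e+00]
```

View pics/o1.png

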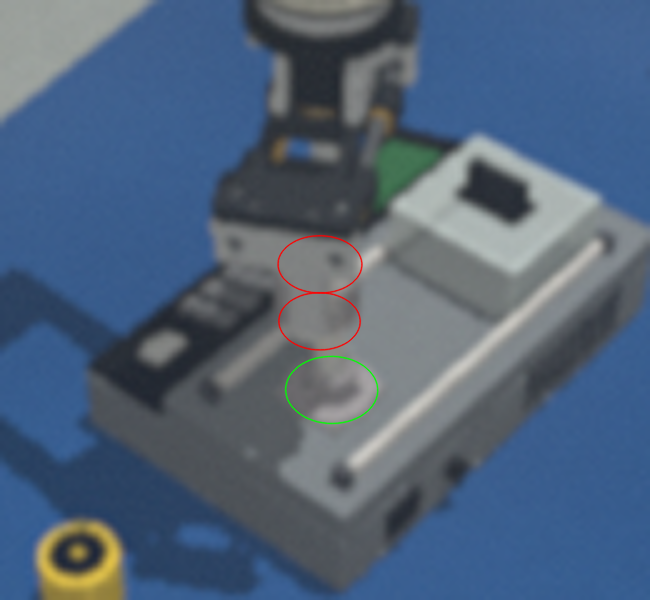

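View pics/o2.png

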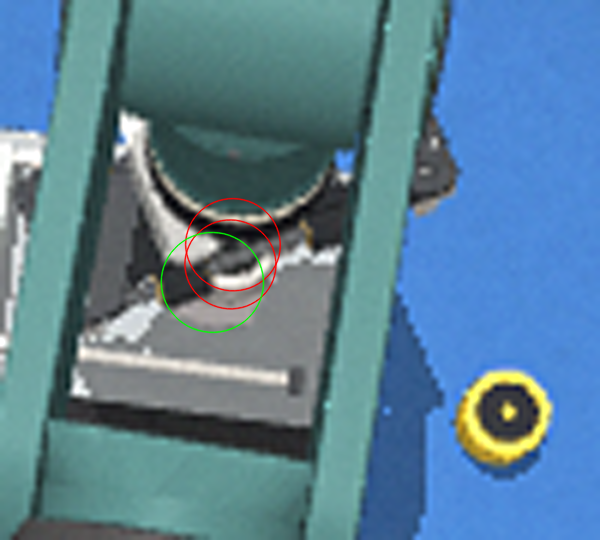

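Request:
{"name": "arm_command", "arguments": {
  "series": "0.006 -0.006 0 -0.003 0 0.003 0.03;0 0 0 -0.002 0 0.002 0.03;0 0 0 0 0 0 0.03;0 0 0 0 0 0 0.03"
}}

```text
time: 14.45
tool_pos: [0.5785, -0.0229, 0.1444]
ee_rot: [-1.571, -0.0, -1.177]
wrist_force: [0.6, 0.3, -1.5]
width: 0.0432
```

```bash
python3 - <<'E'
from h import *
plan([.579,-.022,.145],-1.177); o=robot.get_obs();print(o['tool_pos'],o['ee_rot'])
E
```

```text
shift [-0.0006 -0.0006  0.0008] shift in target axes [-0.0006 -0.0006  0.0008] turn [-0.0002 -0.0004  0.0002] j6 1.04 f [ 0.6  0.3 -1.5] t 14.45 w 0.0432
[ 0.57845335 -0.02287412  0.14437272] [-1.57055519e+00 -2.31707154e-04 -1.17739660e+00]
```

Request:
{"name": "arm_command", "arguments": {
  "series": "0 0 0 -0.0005 0.008 0.0005 0.03;0 0 0 0 0.008 0 0.03;0 0 0 0 0.004 0 0.03;0 0 0 0 0.003 0 0.03;0 0 0 0 0.003 0 0.03"
}}

```text
time: 14.95
tool_pos: [0.5785, -0.0219, 0.1157]
ee_rot: [-1.571, 0.0, -1.177]
wrist_force: [0.8, -0.3, -2.0]
width: 0.0431
```

```bash
python3 - <<'E'
from h import *
plan([.579,-.022,.096],-1.177); o=robot.get_obs();print(o['tool_pos'],o['ee_rot'])
x,y,z=o['tool_pos']
it=[(x,y,z-.0098,.022,(0,0,255)),(.579,-.022,.076,.026,(0,255,0))]
draw('scene',(220,150,300,225),'p1.png',it,8)
draw('top',(240,150,320,220),'p2.png',it,8)
E
```

```text
shift [0.0003 0.0197 0.0005] shift in target axes [0.0003 0.0197 0.0005] turn [ 0.0005  0.0001 -0.0001] j6 1.04 f [ 0.8 -0.3 -2. ] t 14.95 w 0.0431
[ 0.57845406 -0.02190027  0.115749  ] [-1.57133216e+00  5.05684341e-05 -1.17685518e+00]
```

View pics/p1.png

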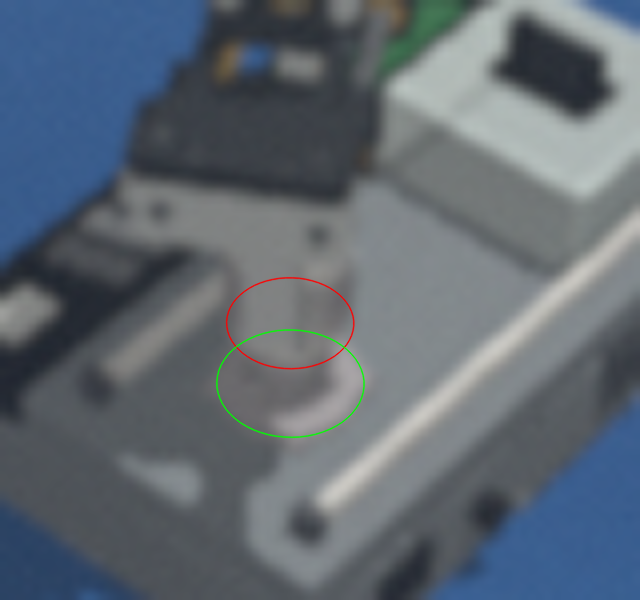

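View pics/p2.png

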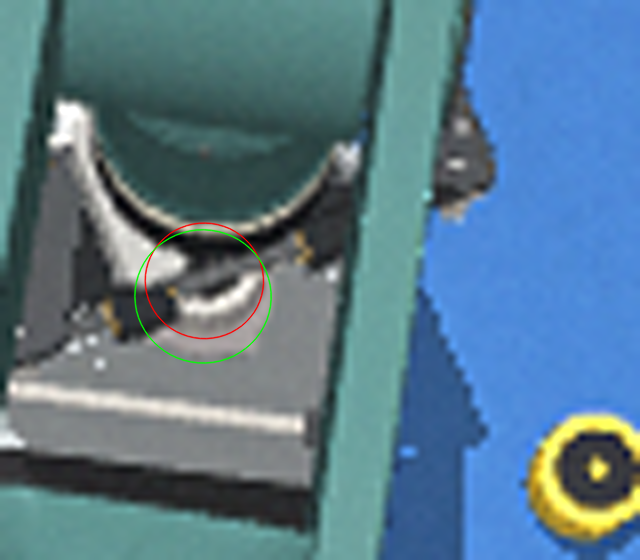

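Both views show the plug over the flange, with the overlays within about 1 px. I'm lowering gently.

Request:
{"name": "arm_command", "arguments": {
  "series": "0 0 0 0 0.003 0 0.03;0 0 0 0 0.003 0 0.03;0 0 0 0 0.003 0 0.03;0 0 0 0 0.002 0 0.03"
}}

```text
time: 15.45
tool_pos: [0.579, -0.0221, 0.1047]
ee_rot: [-1.57, -0.001, -1.177]
wrist_force: [0.3, -0.6, -0.3]
width: 0.0431
```

Request:
{"name": "arm_command", "arguments": {
  "series": "0 0 0 0 0.003 0 0.03;0 0 0 0 0.002 0 0.03;0 0 0 0 0.002 0 0.03;0 0 0 0 0.002 0 0.03"
}}

```text
time: 15.85
tool_pos: [0.5803, -0.0231, 0.0964]
ee_rot: [-1.567, -0.004, -1.177]
wrist_force: [0.6, -0.5, -1.1]
width: 0.0433
```

Request:
{"name": "arm_command", "arguments": {
  "series": "0 0 0 0 0.0015 0 0.03;0 0 0 0 0.0015 0 0.03"
}}

```text
time: 16.05
tool_pos: [0.5806, -0.023, 0.0954]
ee_rot: [-1.566, -0.005, -1.177]
wrist_force: [-1.4, -0.1, 7.1]
width: 0.0434
```

Request:
{"name": "arm_command", "arguments": {
  "series": "0 -0.1 0 0 0.0008 0 0.03;0 -0.1 0 0 0.0008 0 0.03;0 -0.1 0 0 0.0008 0 0.03"
}}

```text
time: 16.35
tool_pos: [0.5803, -0.0229, 0.0936]
ee_rot: [-1.568, -0.006, -0.866]
wrist_force: [-0.9, -0.5, -1.1]
width: 0.0432
```

Request:
{"name": "arm_command", "arguments": {
  "series": "0 0 0 0 0.001 0 0.03;0 0 0 0 0.001 0 0.03"
}}

```text
time: 16.55
tool_pos: [0.5802, -0.023, 0.0914]
ee_rot: [-1.568, -0.006, -0.868]
wrist_force: [-0.5, -0.3, 2.6]
width: 0.043
```

The plug has dropped below the pin tops (z 0.0954 → 0.0914), so the keyways are over the pins. I'm pressing home.

Request:
{"name": "arm_command", "arguments": {
  "series": "0 0 0 0 0.002 0 0.03;0 0 0 0 0.002 0 0.03;0 0 0 0 0.0025 0 0.03"
}}

```text
time: 16.85
tool_pos: [0.5803, -0.023, 0.087]
ee_rot: [-1.568, -0.006, -0.871]
wrist_force: [-2.6, -0.3, 5.7]
width: 0.0433
```

Request:
{"name": "arm_command", "arguments": {
  "series": "0 0 0 0 0.0025 0 0.03;0 0 0 0 0.003 0 0.03;0 0 0 0 0.003 0 0.03"
}}

```text
time: 17.15
tool_pos: [0.5804, -0.023, 0.0858]
ee_rot: [-1.566, -0.008, -0.872]
wrist_force: [-6.1, -1.4, 13.6]
width: 0.0434
```

Request:
{"name": "arm_command", "arguments": {
  "series": "0 0 0 0 0.003 0 0.03;0 0 0 0 0.003 0 0.03"
}}

```text
time: 17.35
tool_pos: [0.5804, -0.023, 0.0858]
ee_rot: [-1.564, -0.01, -0.873]
wrist_force: [-5.8, -0.7, 13.1]
width: 0.0434
```

```bash
python3 - <<'E'
from h import *
o=robot.get_obs();print(o['tool_pos'],o['wrist_force'],o['wrist_torque'])
x,y,z=o['tool_pos']
it=[(.5803,-.0225,.076,.026,(0,255,0)),(.5803,-.0225,.076,.022,(0,0,255)),(.5803,-.0225,.118,.022,(0,0,255))]
draw('scene',(220,140,300,215),'q1.png',it,8)
im=robot.snapshot('scene');cv2.imwrite('pics/q2.png',cv2.resize(im[140:215,220:300],None,fx=8,fy=8,interpolation=cv2.INTER_CUBIC))
cv2.imwrite('pics/q3.png',cv2.resize(im,None,fx=1.5,fy=1.5))
o=robot.get_obs();print(o['tool_pos'],o['wrist_force'],o['time'])
E
```

```text
[ 0.58042083 -0.02301019  0.08577465] [-5.80264469 -0.67131195 13.14860432] [0.0327556  1.42097618 0.01438956]
[ 0.58039813 -0.02301784  0.08574577] [-5.69068024  0.23920957 13.17323571] 17.45
```

View pics/q1.png

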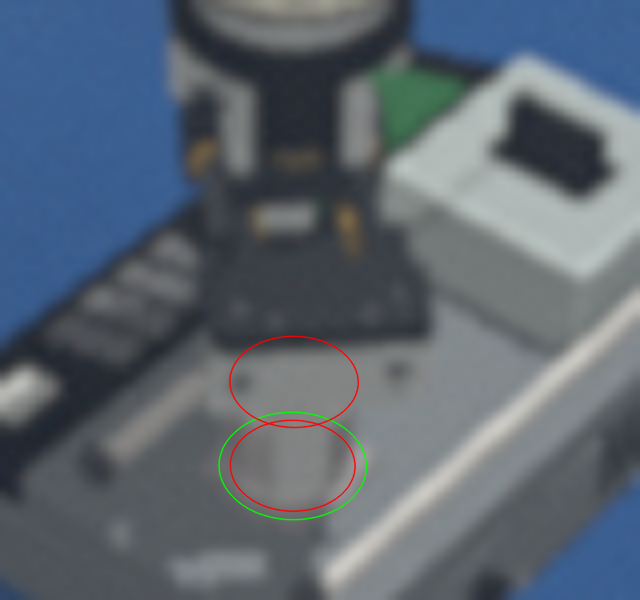

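View pics/q2.png

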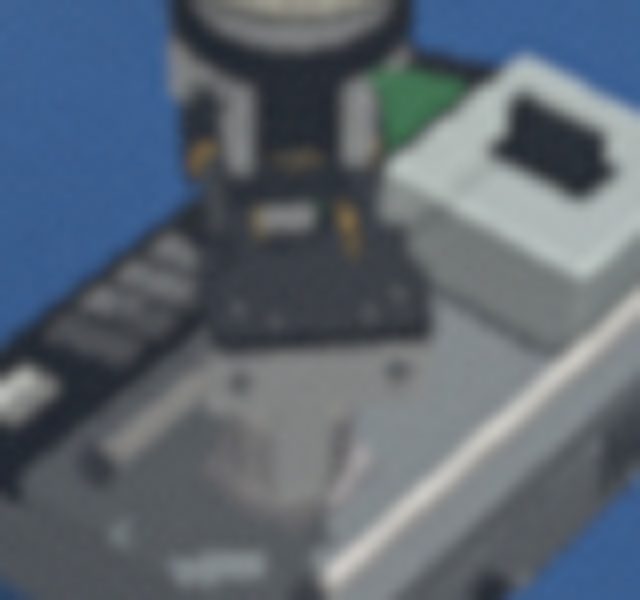

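View pics/q3.png

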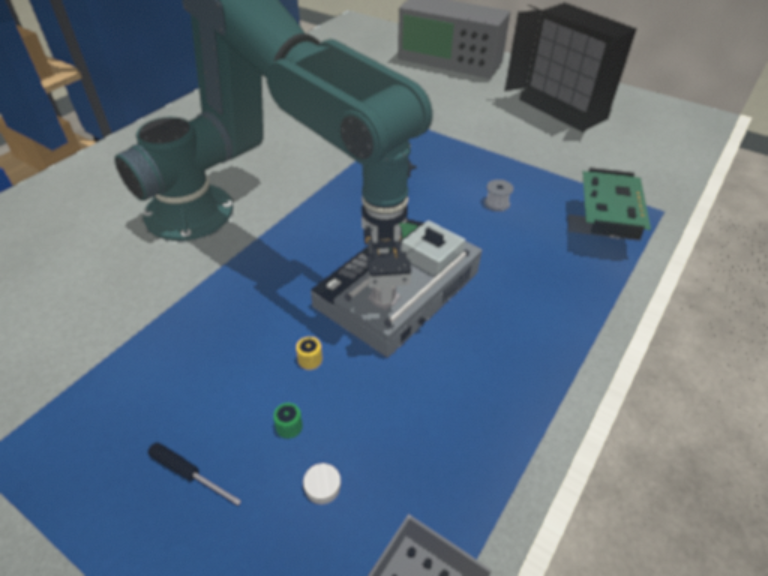

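```bash
python3 - <<'E'
from h import *
print(robot.close_job()); o=robot.get_obs();print(o['tool_pos'],o['wrist_force'],o['time'],o['width'])
E
```

```text
the job is handed in; nothing more can be done
None
the job is handed in; nothing more can be done
```

I slid the guard hood fully open, then gripped the grey metal plug, set it on the port and turned it about 18° until the keyways dropped over the pins. I pressed it home and handed the job in at about 17.5 s while still holding it pressed down.

**Guard:** the hood would not move further under about 8 N, against roughly 1.5 N of sliding friction. The cameras put its travel within a few millimetres of the full 150 mm.

**Plug:**
- With a few newtons of push it first rested at about the height of the pin tops, then dropped as I turned it.
- Under about 13 N of push it then stopped moving. Its rim came out at 0.076 m, the height I had worked out for the flange.
- The camera overlay matched this to within about a pixel.
- The push stayed steady on the last readings. A sideways force of about 6 N also remained on the wrist.

**What went wrong:** the first grasp pinched the plug off-centre and nudged it about 8 mm on the mat. I opened, looked again, re-gripped it centred, and it has read a full-diameter grip since.

**Other things:** in the last picture the reel, flux tin, screwdriver and the yellow and green caps looked unmoved. The state could not be read after hand-in, so the final second of holding is unchecked.

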